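# Press the plug home and hold the board over its case

## Robot

A 7-joint arm with a two-finger parallel gripper is mounted at the origin on the work surface. World frame = base frame: x ahead of the robot, y to its left, z up, the work surface at z = 0. Lengths are in m, angles in rad, forces in N, time in s.
With the tool pointing down it reaches from about 0.4 to 0.85 m from the base axis. Payload 10.4 kg.
Tool frame: the origin (TCP) lies between the finger pads; the fingertips stand 22 mm ahead of it and the grasp point (between the pads) lies 3 mm ahead of it; z points along the fingers, y is the line along which they close (so a half turn about z gives the same grasp; the last joint's range is limited). The gripper opens to 85 mm and grips with 20 to 120 N. Pads are 22 mm wide; open, the fingers measure 114 mm over their backs; the gripper's body (76 mm by 85 mm) begins 54 mm behind the grasp point. The pads swing forward as they close: fully open they stand 13 mm farther back than shut.
Start: joints at [-1.334, 0.332, -0.065, 1.46, 0.022, 1.35, -0.088], TCP at [0.161, 0.604, 0.226] pointing down, gripper open.
Joint ranges: [-2.6, 2.6], [-0.5, 2.12], [-1.47, 1.34], [0.16, 2.42], [-1.27, 4.41], [0.06, 2.06], [-2.6, 2.6]. Speed limits (rad/s): [2.22, 2.22, 2.79, 2.79, 3.14, 3.14, 3.14].

## Interface

Orientations are given as a unit quaternion [x, y, z, w].
In Python, from workcell import manip, camera, ticket, boxes_of, outline_of gives the robot as it stands.
- The arm moves only by the tool carry_out, never from a script. Its argument "deltas" is a list of rows, each a list of 5 numbers: the shift along the tool's x, y, z as a fraction of full scale, then the turn about the tool's z as a fraction of full scale, then the opening, from -1 (shut) to 1 (fully open), so that 0 is half open. In form: [[tx, ty, tz, spin, gripper], ...]. A call has 1 to 20 rows; each row is the pose to reach, as a shift and turn from the pose commanded when the call began, along the tool's axes at that moment; what a row does not reach only later rows make up. Full scale, the value 1, is 150 mm for a shift and 30 degrees for a turn. A row lasts 1/8 s, in which the tool goes at most 62.5 mm and 10.7 degrees, less where a joint would pass 70% of its speed; a pose out of reach is approached as far as the arm can. A call with a number of a shift or a turn outside -1 to 1 is refused whole. A call with a gripper value outside its range is refused whole. The fingers move at their own pace and stop on an object; "force" is the grip in N (left out, the last holds). Time passes only in rows, so rows that repeat a pose let the fingers close. It gives the time, the measured TCP pose, the force, the opening and the grip force at its end, in the units of the state.
- manip.get_obs(): the state, without advancing time (a new reading comes with each control period).
- camera(name): name is "scene" or "top" or "wrist"; returns a dict with "img" (480x640x3 uint8, red, green, blue), "depth" (480x640 float32, m along the optical axis (not along the pixel's ray), 0 where there is no reading), "vertical_fov" (degrees; the focal length in pixels is half the picture's height over the tangent of half this angle, whatever the lens; pixels are square), "cx", "cy" (the principal point, pixels), "R" (3x3) and "t" (3): a world point X has camera coordinates R X + t. Camera axes: x right, y down, z forward; pixel columns grow to the right and rows downward; lengths in m; the calibration is good to about 2 mm. A picture is of the moment at which its call begins.
- ticket.hand_in(): hands the job in; it is judged then, once.
Trained networks look in a picture, given as the dict that the camera call returned (one of the last four; its "shot" number tells which), for a name from the list of things; names that differ only in an ending like _2 or _b are one class to them, and where a whole thing is asked for, a point or a joint stands for the part that bears it (a point fixed in the world has none). Each returns a list of dicts, best first, with "conf" (0 to 1); they miss things now and then, are a little off and sometimes report something else, mostly with a low value. They report only what shows in the picture. A call takes as long as a camera call. They do not tell look-alikes from the thing itself.
- boxes_of(query, picture): "position" ([x, y, z] in m, in world coordinates, good to about 4 mm: the middle of the surface that is visible of it).
- outline_of(query, picture): "region" (480x640 bool, what is visible of it).
The state is a dict: "clock": time; "joint_pos": joint angles; "joint_velocities": joint speeds; "tau": joint torques, N m; "position": TCP position; "ee_rot": TCP orientation; "ft_force": force on the tool from outside, world axes, zero at the start; "torque": the same for the moment, N m; "grip_width": opening from 0.0 (shut) to 1.0 (fully open); "grasp_force": force on a finger pad.
Only numpy, scipy, OpenCV 4.12 (cv2) and the standard library are available. Lean on these libraries where they do the work, as an engineer would, in place of code of your own. Each camera call takes 0.05 s, during which the arm holds its last target. There are 200 camera calls.

## Task

Push the lever of the small bench press down to its stop and let it spring back up, so that the black plug is pressed home into the circuit board lying in the press. Then draw the board out of the press by its heat sink, lift it over the parts rack without bumping the rack, and hold it level and lined up about a centimetre above the four pillars of the open case, plug at the end with the notched wall, touching nothing but the gripper, so that a colleague can connect the leads underneath. Finish while still holding it there, and do not shove the loose things on the bench about.

Things in the scene. Friction and masses are not known exactly. Their poses are not given: they have to be found in the camera images.
- press: Grey bench press, fixed, foot 235 x 130 mm, 190 mm high. Origin on the bench directly under the ram; -x is its open front, +x its column, +y the side of its lever, z up. The head (60 mm wide, underside 107, top 183 mm above the bench) reaches 23 mm in front of the ram axis; all further in front is open from above.
- nest (a point): Centre of the steel nest on which the board lies, 30 mm above the bench, 45 mm in front of the ram axis; low rails stand 4 mm above it all round. The ram's foot (16 mm in x, 40 mm in y) is 71 mm above the bench with the lever up, 47 mm with it down.
- lever_pivot (a point): Pivot of the lever, 150 mm above the bench, on the +y side of the press head; the pivot axis is the press's x axis.
- lever_bar (a point): Centre of the black round bar (18 mm thick, 70 mm long, along the press's x axis) at the end of the lever, 160 mm from the pivot. Lever up, it points 0.6 rad above horizontal towards the press's +y; lever down, 0.35 rad below horizontal. Can be pushed down from above with closed fingers.
- lever (a joint): Angle of the press lever, rad: 0 up (where its spring returns it), 0.95 at its stop at the bottom. A push of about 2 N on the bar starts it, about 10 N reaches the stop. Drives the ram down 24 mm.
- board: Green circuit board, 120 (x) x 80 (y) x 2.4 mm, about 160 g. Origin at the centre of its underside, z up; +x is the plug end, -x the heat-sink end. Its plug lies under the ram: lift it about 10 mm to clear the rails, then draw it out forwards (press's -x) at least 60 mm before lifting further.
- heat_sink (a point): Centre of the top of the aluminium heat sink on the board, a finned block 30 x 30 mm and 36 mm tall, to grip across its flat outer sides (along the board's y). It lies at x = -40 mm, y = 0 on the board, its top 38.4 mm above the board's underside.
- board_plug_end (a point): Point on the board's underside below the plug, 45 mm from its origin along +x.
- plug (a joint): How far the plug (black block 18 x 50 x 14 mm on top of the board, centred above board_plug_end) has been pressed down into the board, m: 0 stands 6 mm proud; the press drives it to about 0.005, where it stays by friction (12 N).
- case: Open grey instrument case, fixed, 142 (x) x 102 (y) x 45 mm high, walls 4 mm. Origin at the centre of its underside on the bench, z up. Its +x end wall has a wide notch down to 20 mm height. Inside stand four brass pillars, tops 38 mm above the bench, at x = +-54, y = +-34 mm.
- case_seat (a point): Centre of the case at the height of the pillar tops; the board's origin belongs straight above it, board x along case x.
- case_plug_end (a point): Point 45 mm from case_seat towards the notched wall, same height; board_plug_end belongs straight above it.
- rack: Fixed small-parts rack between press and case, 300 (x) x 64 (y) mm, 110 mm high, origin at the centre of its underside.
- closed_unit: Finished closed case, fixed, 110 x 90 x 49 mm, origin at the centre of its underside. It and the open case may have changed places.
- solder_spool: Loose metal spool standing on end, 48 mm across, 40 mm high, origin at the centre of its underside; leave alone.
- screwdriver: Loose screwdriver lying on the bench, 150 mm long along its x; leave alone.
- cleaner: Loose small bottle, 40 mm across, 90 mm tall, origin at the centre of its underside; leave alone.
Not all that is in view belongs to the job. Leave any orange, purple or red look-alike of the closed_unit alone.

How it is judged:
By the outcome, as a careful person would: the job done as asked, in the order asked, and still so for the second after the job is handed in, while the arm keeps its last pose, push and grip.
It also fails if it takes over 67 s, if anything falls off the work surface, if the arm or the gripper's body presses on something with over 40 N, if the wrist force passes 120 N, or if a joint passes its speed limit or range.

## Working session

There is one attempt and no reset: what is moved stays moved. The work goes in short steps, Python scripts to look and compute and a tool call to move; the robot and the scene stay as the last step left them, time stands still between calls to the robot, and variables do not carry over. Pictures are saved under pics/ and viewed, at most 10 in all, crops included, and the job is handed in when it is done.

Besides the shell and the picture viewer there is one more tool, called after "Emit:" by a JSON object that holds its "op" and its "data". carry_out: Moves the arm, as the interface text tells. Its arguments: {"type":"object","properties":{"deltas":{"type":"array","items":{"type":"array","items":{"type":"number"}}},"force":{"type":"number"}},"required":["deltas"]}

```bash
mkdir -p pics; ls
python3 - <<'E'
from workcell import manip, camera, boxes_of
import cv2,numpy as np
o=manip.get_obs();print({k:np.round(v,3).tolist() for k,v in o.items()})
for n in ["scene","top"]:
    p=camera(n);cv2.imwrite(f"pics/{n}0.png",p["img"][:,:,::-1])
    np.savez(f"{n}0.npz",**p)
    for q in ["press","lever_bar","board","heat_sink","plug","case","rack","closed_unit","solder_spool","screwdriver","cleaner"]:
        try: print(n,q,[(np.round(b["position"],3).tolist(),round(b["conf"],2)) for b in boxes_of(q,p)][:4])
        except Exception as e: print(q,e)
E
```

```text
pics
{'clock': 0.0, 'joint_pos': [-1.334, 0.333, -0.065, 1.461, 0.022, 1.35, -0.088], 'joint_velocities': [0.002, 0.002, 0.002, -0.001, 0.001, 0.0, -0.0], 'tau': [0.0, -62.544, 0.05, -39.163, 0.016, 0.01, 0.0], 'position': [0.16, 0.604, 0.225], 'ee_rot': [0.129, 0.992, -0.001, -0.0], 'ft_force': [0.011, 0.413, -0.02], 'torque': [0.02, -0.007, 0.0], 'grasp_force': 0.0, 'grip_width': 0.994}
scene press [([0.657, 0.332, 0.134], 0.73)]
scene lever_bar [([0.48, 0.295, 0.227], 0.6), ([0.452, -0.262, 0.049], 0.39), ([0.367, 0.12, 0.022], 0.26)]
scene board [([0.64, 0.223, 0.036], 0.83)]
scene heat_sink [([0.64, 0.225, 0.034], 0.94)]
scene plug [([0.642, 0.29, 0.055], 0.44)]
scene case [([0.634, -0.22, 0.015], 0.94), ([0.48, 0.298, 0.232], 0.38), ([0.452, -0.263, 0.052], 0.23)]
scene rack [([0.545, 0.032, 0.097], 0.98)]
scene closed_unit [([0.454, -0.265, 0.049], 0.83), ([0.671, -0.405, 0.048], 0.81), ([0.28, -0.465, 0.044], 0.63), ([0.302, -0.274, 0.044], 0.62)]
scene solder_spool [([0.772, 0.106, 0.006], 0.48)]
scene screwdriver [([0.368, 0.122, 0.025], 0.67)]
scene cleaner [([0.546, 0.034, 0.095], 0.46), ([0.641, 0.226, 0.035], 0.23)]
top press [([0.6, 0.294, 0.166], 0.93), ([0.769, -0.049, 0.062], 0.43)]
top lever_bar []
top board [([0.438, -0.277, 0.051], 0.56)]
top heat_sink [([0.624, 0.233, 0.032], 0.76)]
top plug [([0.624, 0.233, 0.032], 0.74), ([0.622, 0.277, 0.052], 0.49)]
top case [([0.647, -0.212, 0.003], 0.68), ([0.472, 0.291, 0.235], 0.44)]
top rack [([0.513, 0.004, 0.09], 0.7)]
top closed_unit [([0.48, -0.441, 0.048], 0.92), ([0.287, -0.29, 0.046], 0.88), ([0.438, -0.277, 0.05], 0.76), ([0.268, -0.478, 0.046], 0.76)]
top solder_spool [([0.753, 0.09, 0.006], 0.71)]
top screwdriver [([0.359, 0.113, 0.019], 0.65), ([0.621, 0.276, 0.057], 0.2)]
top cleaner [([0.47, 0.291, 0.237], 0.72), ([0.763, -0.051, 0.061], 0.71)]
```

View pics/scene0.png

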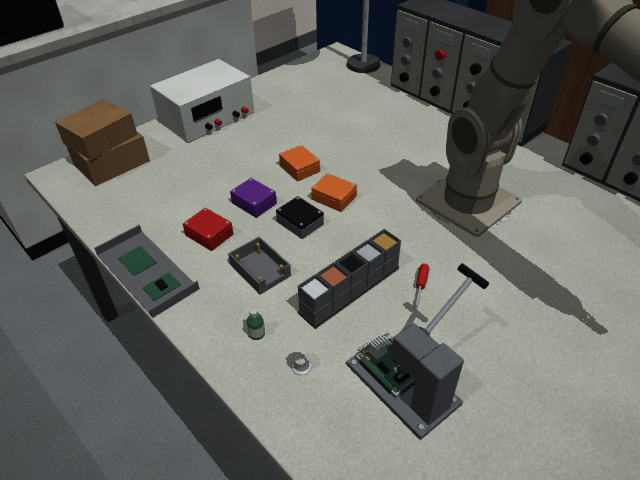

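View pics/top0.png

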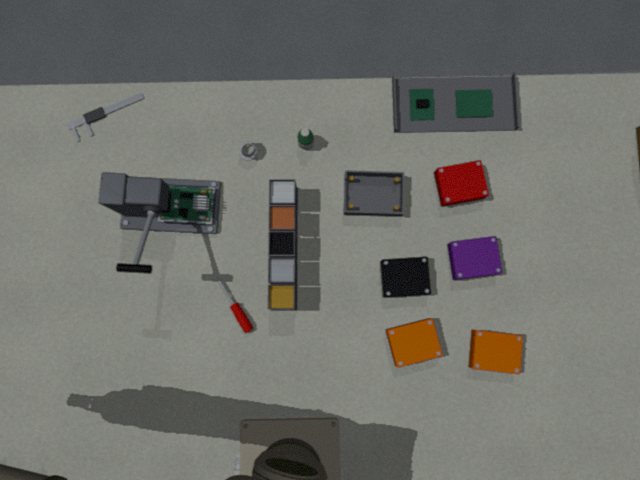

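Run:
```python
import numpy as np
for n in ["scene","top"]:
    d=np.load(n+"0.npz",allow_pickle=True)
    print(n,{k:(d[k].tolist() if d[k].size<10 else d[k].shape) for k in d.files})
```

```text
scene {'img': (480, 640, 3), 'depth': (480, 640), 'vertical_fov': 47.096122966845364, 'cx': 315.43308921055365, 'cy': 236.58455821569203, 'R': [[-0.7384820622159654, 0.6739733055325456, -0.02010540262687153], [0.4743323445686188, 0.4980782894324309, -0.7258972685525829], [-0.4792213170146878, -0.545598754604148, -0.6875092205149769]], 't': [0.4658578057042837, -0.10951125316396083, 1.6849316056076586], 'shot': 1}
top {'img': (480, 640, 3), 'depth': (480, 640), 'vertical_fov': 42.74974494354124, 'cx': 321.169901403474, 'cy': 232.40219607557756, 'R': [[-0.02059004791578412, -0.9997873634243458, -0.0011304263887035998], [-0.9910670809940735, 0.020559446734877498, -0.13177006534050997], [0.13176528714616853, -0.0015928235778959487, -0.9912796638771207]], 't': [-0.07420718166651577, 0.5512650573963611, 1.4218803732358785], 'shot': 2}
```

```bash
cat > h.py <<'E'
import numpy as np,cv2
def cloud(d):
    f=240/np.tan(np.radians(float(d["vertical_fov"]))/2)
    v,u=np.mgrid[0:480,0:640]; z=d["depth"]
    c=np.stack([(u-d["cx"])/f*z,(v-d["cy"])/f*z,z],-1)
    X=(c-d["t"])@d["R"]; X[z<=0]=np.nan; return X
def rect(X,zlo,zhi,x0,x1,y0,y1,pts=False):
    m=(X[...,2]>zlo)&(X[...,2]<zhi)&(X[...,0]>x0)&(X[...,0]<x1)&(X[...,1]>y0)&(X[...,1]<y1)
    P=X[m]
    if pts: return P
    if len(P)<5: return len(P)
    (c,s,a)=cv2.minAreaRect((P[:,:2]*1000).astype(np.float32))
    return len(P),np.round(c,1),np.round(s,1),round(a,1),np.round(np.median(P[:,2])*1000,1)
E
python3 - <<'E'
from h import *
for n in ["scene","top"]:
    X=cloud(np.load(n+"0.npz"))
    P=rect(X,-.03,.03,.2,.3,-.1,.3,1);print(n,"bench",np.median(P[:,2]))
    P=rect(X,-.03,.03,.75,.85,-.2,-.1,1);print(n,"bench far",np.median(P[:,2]))
    print("case rim",rect(X,.038,.055,.55,.73,-.32,-.12))
    print("black",rect(X,.043,.06,.38,.51,-.34,-.2))
    print("rack",rect(X,.1,.125,.3,.75,-.05,.1))
    print("presshead",rect(X,.165,.20,.5,.75,.2,.5))
    print("bar",rect(X,.20,.27,.35,.55,.2,.4))
    print("sink",rect(X,.060,.078,.55,.7,.15,.3))
    print("board",rect(X,.027,.04,.5,.72,.1,.36))
E
```

```text
scene bench 0.00014504838088242396
scene bench far -3.5518912690155936e-05
case rim (367, array([ 642.6, -210.3]), array([148.7, 106.1]), 86.6, np.float64(43.6))
black (798, array([ 440.6, -277.5]), array([ 93.8, 116.2]), 3.0, np.float64(48.6))
rack (838, array([516.6,   8.1]), array([ 65.5, 299.8]), 89.0, np.float64(104.9))
presshead (2372, array([594.4, 334.5]), array([133.7, 145.2]), 81.5, np.float64(183.6))
bar (492, array([487.5, 294.5]), array([71.6, 81.2]), 82.7, np.float64(240.9))
sink (196, array([626.3, 239.1]), array([111.2,  33.3]), 84.0, np.float64(67.0))
board (1236, array([629.7, 269.1]), array([188.7,  95.4]), 83.2, np.float64(32.6))
top bench 0.0007651924647998488
top bench far 0.0012894074768815972
case rim (423, array([ 643.5, -214. ]), array([142.3, 103.5]), 87.0, np.float64(45.2))
black (1772, array([ 440.1, -281.3]), array([ 89.9, 110.6]), 2.8, np.float64(49.6))
rack (825, array([518.2,   5. ]), array([ 60.4, 296.3]), 88.6, np.float64(105.8))
presshead (2098, array([593.1, 330.1]), array([134.6, 145.7]), 81.8, np.float64(185.2))
bar (471, array([489.4, 292.6]), array([71.4, 81.9]), 86.2, np.float64(245.1))
sink (131, array([622.7, 228.5]), array([31. , 94.1]), 0.4, np.float64(68.0))
board (1498, array([630. , 261.4]), array([183.5, 101.7]), 87.2, np.float64(33.7))
```

Run:
```python
from h import *
S=cv2.imread("pics/scene0.png");T=cv2.imread("pics/top0.png")
a=[S[225:300,215:305],T[160:225,335:415],S[320:440,340:470],T[160:285,95:240]]
c=[cv2.resize(i,(400,300),interpolation=cv2.INTER_CUBIC) for i in a]
cv2.imwrite("pics/c1.png",cv2.convertScaleAbs(np.vstack([np.hstack(c[:2]),np.hstack(c[2:])]),alpha=1.6))
for n in ["scene","top"]:
    X=cloud(np.load(n+"0.npz"))
    print("head",rect(X,.178,.19,.5,.75,.2,.5))
    # notch: rim points near each end in local coordinates
    P=rect(X,-.01,.06,.57,.72,-.30,-.13,1)
    for y0 in np.arange(-.292,-.13,.006):
        Q=P[(abs(P[:,1]-y0)<.003)&(abs(P[:,0]-.643)<.02)]
        print(round(y0,3),len(Q),np.round(np.percentile(Q[:,2],[10,50,95])*1000) if len(Q) else '',end=';')
    print()
```

```text
head (1576, array([602.4, 333.6]), array([133.8, 128.8]), 81.1, np.float64(183.5))
-0.292 0 ;-0.286 3 [13. 43. 44.];-0.28 104 [ 5. 25. 46.];-0.274 67 [ 4. 21. 44.];-0.268 24 [0. 5. 7.];-0.262 20 [2. 4. 8.];-0.256 26 [0. 4. 8.];-0.25 19 [1. 4. 7.];-0.244 27 [1. 3. 7.];-0.238 20 [0. 4. 7.];-0.232 26 [1. 4. 8.];-0.226 20 [1. 5. 7.];-0.22 22 [-1.  4.  7.];-0.214 27 [1. 4. 9.];-0.208 22 [2. 3. 7.];-0.202 22 [1. 4. 7.];-0.196 26 [1. 4. 7.];-0.19 26 [2. 5. 8.];-0.184 18 [-1.  4.  6.];-0.178 21 [3. 5. 6.];-0.172 24 [ 2.  4. 10.];-0.166 24 [1. 4. 6.];-0.16 23 [2. 5. 8.];-0.154 7 [3. 6. 8.];-0.148 3 [17. 18. 18.];-0.142 58 [-1. 10. 21.];-0.136 50 [-2.  4. 20.];
head (1336, array([601.1, 329.4]), array([133.6, 129.4]), 81.9, np.float64(184.1))
-0.292 29 [-2.  1.  5.];-0.286 13 [41. 46. 50.];-0.28 75 [ 3. 18. 49.];-0.274 38 [ 1.  4. 11.];-0.268 42 [ 1.  5. 12.];-0.262 35 [ 1.  5. 10.];-0.256 43 [ 1.  6. 11.];-0.25 34 [ 1.  4. 12.];-0.244 42 [2. 6. 9.];-0.238 38 [ 1.  6. 11.];-0.232 43 [ 0.  4. 10.];-0.226 39 [ 2.  5. 10.];-0.22 42 [-1.  5.  9.];-0.214 41 [ 3.  6. 11.];-0.208 34 [ 1.  5. 10.];-0.202 43 [ 2.  5. 11.];-0.196 35 [ 1.  5. 12.];-0.19 43 [ 2.  5. 10.];-0.184 34 [ 0.  6. 11.];-0.178 44 [ 1.  4. 10.];-0.172 34 [2. 5. 9.];-0.166 40 [ 0.  5. 11.];-0.16 40 [ 1.  5. 10.];-0.154 37 [1. 5. 9.];-0.148 41 [ 2.  9. 22.];-0.142 37 [-2.  6. 23.];-0.136 44 [-2.  1.  6.];
```

View pics/c1.png

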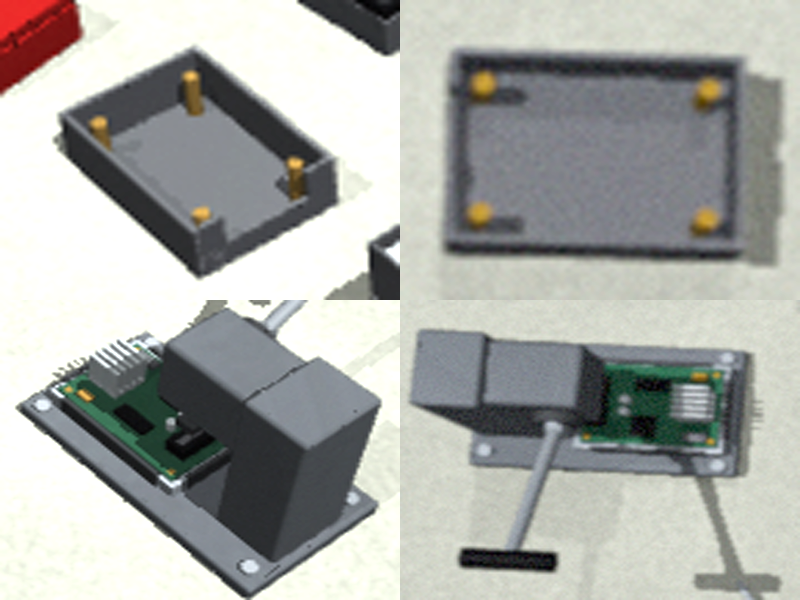

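Run:
```python
from h import *
for n in ["scene","top"]:
    d=np.load(n+"0.npz");X=cloud(d);I=d["img"].astype(int)
    def R(m,l):
        P=X[m&np.isfinite(X[...,0])]; (c,s,a)=cv2.minAreaRect((P[:,:2]*1000).astype(np.float32)); w,V=np.linalg.eigh(np.cov(P[:,:2].T)); print(n,l,len(P),np.round(c,1),np.round(s,1),round(a,1),"pca",np.round(np.degrees(np.arctan2(V[1,1],V[0,1])),1),np.round(P.mean(0)*1000,1),"z",np.round(np.percentile(P[:,2],[5,50,95])*1000,1))
    x,y,z=X[...,0],X[...,1],X[...,2]
    bx=(x>.38)&(x<.56)&(y>.2)&(y<.4)&(z>.19)&(I.max(2)<60); R(bx,"bar")
    g=(I[...,1]>I[...,0]+15)&(I[...,1]>I[...,2]+10)&(x>.55)&(x<.7)&(y>.15)&(y<.36)&(z>.02)&(z<.05); R(g,"green")
    R((z>.062)&(z<.075)&(x>.6)&(x<.66)&(y>.19)&(y<.27)&(I.min(2)>60),"sink")
    # head top y-profile
    for y0 in (.29,.31,.33,.35,.37,.39,.41):
        q=x[(z>.178)&(z<.19)&(abs(y-y0)<.004)&(x>.56)]; 
        if len(q): print("  head",y0,np.round(np.percentile(q,[2,98])*1000,1))
    for x0 in (.60,.61,.62,.63,.64,.65):
        q=y[(z>.178)&(z<.19)&(abs(x-x0)<.004)]; 
        if len(q): print("  headfront",x0,np.round(q.min()*1000,1))
```

```text
scene bar 271 [460.  298.1] [71.  18.2] 87.3 pca 86.5 [460.5 300.6 245.5] z [238.  246.4 250.7]
scene green 176 [627.  240.3] [119.1  79. ] 84.7 pca 79.8 [656.4 229.9  32.2] z [28.3 32.3 35.9]
scene sink 118 [622.2 203.3] [27.6 32.1] 82.9 pca -178.9 [622.3 202.3  67.3] z [62.7 67.3 71.9]
  head 0.29 [600.1 656.6]
  head 0.31 [602.7 659.2]
  head 0.33 [604.6 660.3]
  head 0.35 [601.3 668.8]
  head 0.37 [602.3 669. ]
  head 0.39 [602.5 668.8]
  headfront 0.6 -1683.4
  headfront 0.61 -1690.0
  headfront 0.62 -1693.4
  headfront 0.63 -1694.8
  headfront 0.64 -1695.6
  headfront 0.65 -1689.0
top bar 267 [457.9 295.1] [70.2 16.2] 86.1 pca 85.8 [457.3 293.5 248.1] z [243.2 248.2 252.9]
top green 419 [627.4 236. ] [116.5  78.7] 86.5 pca 109.3 [631.3 234.3  33.6] z [28.5 33.6 38.1]
top sink 77 [623.  201.2] [21.8 30.2] 87.9 pca 176.1 [622.8 201.1  68.7] z [64.3 68.9 73.8]
  head 0.29 [599.8 657. ]
  head 0.31 [600.9 657.8]
  head 0.33 [604.6 662.7]
  head 0.35 [598.3 667.6]
  head 0.37 [600.3 668.7]
  head 0.39 [602.6 662.3]
  headfront 0.6 262.0
  headfront 0.61 260.6
  headfront 0.62 260.7
  headfront 0.63 259.4
  headfront 0.64 258.7
  headfront 0.65 257.8
```

Emit:
{"op": "carry_out", "data": {"deltas": [[-0.4,-0.25,-0.3,0.34,-1],[-0.7,-0.42,-0.56,0.67,-1],[-0.98,-0.6,-0.56,1,-1],[-0.98,-0.6,-0.56,1,-1],[-0.98,-0.6,-0.56,1,-1]]}}

```text
clock: 1.82
position: [0.2794, 0.4793, 0.31]
ee_rot: [0.382, 0.924, 0.0, -0.0]
ft_force: [-1.2, -0.2, -0.3]
grip_width: -0.0
grasp_force: 0.0
```

Emit:
{"op": "carry_out", "data": {"deltas": [[-0.4,0,0,0.34,-1],[-0.8,0,0,0.67,-1],[-0.85,0,0,1,-1],[-0.85,0,0,1,-1]]}}

```text
clock: 2.33
position: [0.369, 0.3902, 0.3093]
ee_rot: [0.607, 0.795, -0.0, -0.0]
ft_force: [0.7, 0.2, 0.9]
grip_width: -0.002
grasp_force: 0.0
```

Emit:
{"op": "carry_out", "data": {"deltas": [[-0.4,0.2,0,0.34,-1],[-0.76,0.415,0,0.64,-1],[-0.76,0.415,0.1,0.64,-1],[-0.76,0.415,0.16,0.64,-1],[-0.76,0.415,0.16,0.64,-1]]}}

```text
clock: 2.95
position: [0.4578, 0.2976, 0.2848]
ee_rot: [0.73, 0.684, -0.001, -0.0]
ft_force: [0.3, -0.1, 0.5]
grip_width: -0.005
grasp_force: 0.0
```

Run:
```python
from workcell import manip,camera
from h import *
for n in ["wrist","top"]:
    p=camera(n);np.savez(n+"1.npz",**p); cv2.imwrite(f"pics/{n}1.png",p["img"][:,:,::-1])
    X=cloud(p);I=p["img"].astype(int);x,y,z=X[...,0],X[...,1],X[...,2]
    m=(x>.38)&(x<.56)&(y>.2)&(y<.4)&(z>.235)&(z<.256)&(I.max(2)<60);P=X[m]
    if len(P): print(n,len(P),np.round(P.mean(0),4),np.round(np.nanmin(P,0),3),np.round(np.nanmax(P,0),3))
print(manip.get_obs()["joint_pos"])
```

```text
wrist 2304 [0.4576 0.3121 0.2466] [0.447 0.28  0.235] [0.467 0.333 0.25 ]
top 159 [0.4563 0.2799 0.2486] [0.448 0.259 0.242] [0.465 0.305 0.255]
[-0.95316251  0.12665502  0.32740246  1.59347704 -0.04142333  1.42829688
 -0.68934998]
```

View pics/wrist1.png

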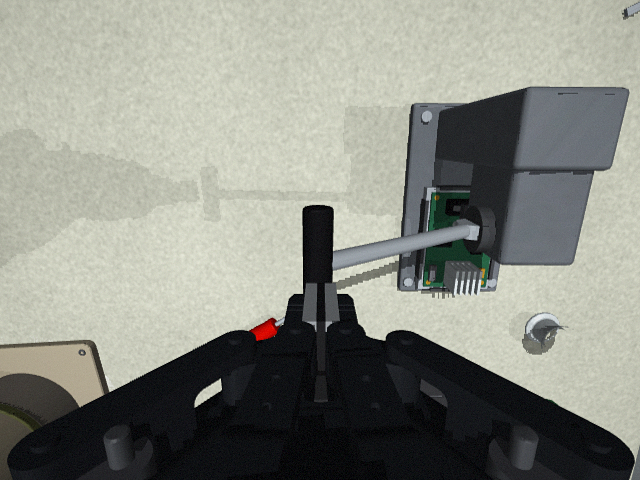

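Emit:
{"op": "carry_out", "data": {"deltas": [[0,0,0.09,0,-1],[0,-0.056,0.18,0,-1],[0,-0.103,0.277,0,-1],[0,-0.139,0.377,0,-1],[0,-0.165,0.48,0,-1],[0,-0.181,0.585,0,-1],[0,-0.187,0.692,0,-1],[0,-0.181,0.8,0,-1],[0,-0.165,0.904,0,-1],[0,-0.165,0.904,0,-1]]}}

```text
clock: 4.3
position: [0.4144, 0.2988, 0.1422]
ee_rot: [0.728, 0.686, -0.017, -0.009]
ft_force: [-73.1, 1.0, 6.1]
grip_width: -0.002
grasp_force: 33.6
```

Run:
```python
from workcell import manip,camera
from h import *
p=camera("scene");np.savez("scene2.npz",**p)
w=camera("wrist")
a=cv2.resize(p["img"][180:420,320:580],(400,370),interpolation=cv2.INTER_CUBIC);b=cv2.resize(w["img"],(400,370))
cv2.imwrite("pics/c2.png",np.hstack([a,b])[:,:,::-1])
o=manip.get_obs();print(o["position"],o["ft_force"],o["clock"])
```

```text
[0.41445472 0.29885699 0.14285189] [-72.9859801    0.97959348   6.3572981 ] 4.4
```

View pics/c2.png

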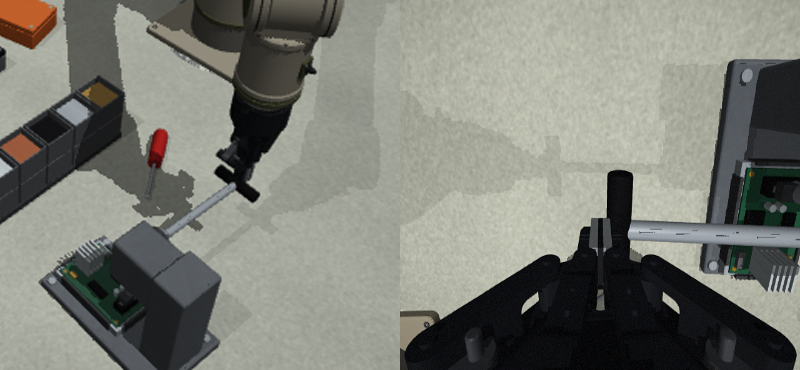

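Emit:
{"op": "carry_out", "data": {"deltas": [[0,-0.3,0,0,-1],[0,-0.5,0,0,-1],[0,-0.5,-0.2,0,-0.72],[0,-0.5,-0.6,0,-0.72],[0,-0.5,-1,0,-0.72],[0,0.0,-1,0,-0.72],[0,0.16,-1,0,-0.72],[0,0.16,-1,0,-0.72]]}}

```text
clock: 5.4
position: [0.4607, 0.2945, 0.2991]
ee_rot: [0.733, 0.68, -0.001, 0.001]
ft_force: [-0.1, -0.7, -0.6]
grip_width: 0.137
grasp_force: 0.0
```

Run:
```python
from workcell import manip,camera
from h import *
w=camera("wrist");p=camera("top")
for n,p in (("wrist",w),("top",p)):
    X=cloud(p);I=p["img"].astype(int);x,y,z=X[...,0],X[...,1],X[...,2]
    m=(x>.38)&(x<.56)&(y>.2)&(y<.34)&(z>.235)&(z<.256)&(I.max(2)<60);P=X[m]
    if len(P): print(n,len(P),np.round(P.mean(0),4),np.round(np.nanmin(P,0),3),np.round(np.nanmax(P,0),3))
a=cv2.resize(p["img"][150:300,80:260],(400,333));b=cv2.resize(w["img"],(400,333))
cv2.imwrite("pics/c3.png",np.hstack([a,b])[:,:,::-1])
o=manip.get_obs();print(o["position"],o["ft_force"],o["clock"],o["grip_width"],o["joint_pos"])
```

```text
wrist 2820 [0.4575 0.3028 0.2468] [0.447 0.263 0.236] [0.468 0.333 0.25 ]
top 185 [0.4573 0.2836 0.2481] [0.448 0.259 0.239] [0.466 0.319 0.254]
[0.45844622 0.29569609 0.29952972] [-0.37280808  1.0294998   0.58422222] 5.5 0.14011203991434681 [-0.97337886  0.12117185  0.35135583  1.5724971  -0.04193986  1.45635371
 -0.69075805]
```

View pics/c3.png

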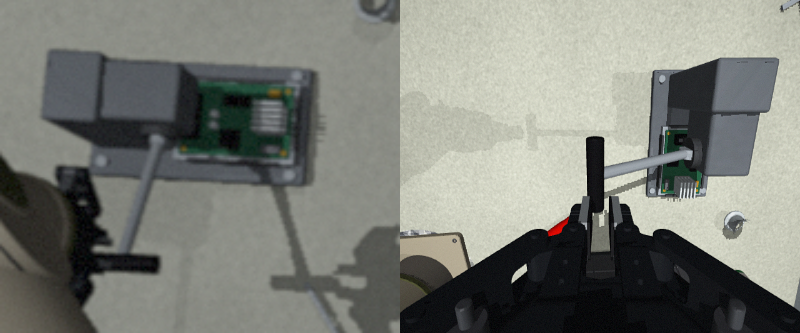

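Emit:
{"op": "carry_out", "data": {"deltas": [[0,0,0.15,0,-0.72],[0,0,0.215,0,-0.72],[0,-0.025,0.26,0,-0.72],[0,-0.056,0.305,0,-0.72],[0,-0.08,0.352,0,-0.72],[0,-0.103,0.4,0,-0.72]], "force": 60}}

```text
clock: 6.25
position: [0.4429, 0.297, 0.2404]
ee_rot: [0.732, 0.682, 0.0, -0.0]
ft_force: [-3.8, -1.0, 6.5]
grip_width: 0.143
grasp_force: 3.1
```

Emit:
{"op": "carry_out", "data": {"deltas": [[0,-0.02,0.05,0,-0.72],[0,-0.036,0.1,0,-0.72],[0,-0.062,0.204,0,-0.72],[0,-0.078,0.309,0,-0.72],[0,-0.084,0.416,0,-0.72],[0,-0.078,0.522,0,-0.72],[0,-0.062,0.629,0,-0.72],[0,-0.05,0.68,0,-0.72]]}}

```text
clock: 7.25
position: [0.4326, 0.2981, 0.1368]
ee_rot: [0.731, 0.682, -0.002, -0.002]
ft_force: [-8.3, 0.4, 5.4]
grip_width: 0.141
grasp_force: 4.0
```

Emit:
{"op": "carry_out", "data": {"deltas": [[0,0.015,0.05,0,-0.72],[0,0.03,0.1,0,-0.72],[0,0.034,0.12,0,-0.72],[0,0.034,0.135,0,-0.72],[0,0.034,0.135,0,-0.72]]}}

```text
clock: 7.88
position: [0.44, 0.2976, 0.1183]
ee_rot: [0.732, 0.682, -0.0, -0.001]
ft_force: [-6.2, -0.1, 7.7]
grip_width: 0.139
grasp_force: 4.4
```

Run:
```python
from workcell import manip,camera
from h import *
w=camera("wrist");p=camera("scene");np.savez("s3.npz",**p)
X=cloud(p);I=p["img"].astype(int);x,y,z=X[...,0],X[...,1],X[...,2]
m=(x>.4)&(x<.47)&(y>.3)&(y<.34)&(z>.07)&(z<.13)&(I.max(2)<60);P=X[m]
if len(P): print(len(P),np.round(P.mean(0),4),np.round(np.percentile(P,[3,97],axis=0),3))
a=cv2.resize(p["img"][180:420,320:580],(400,370),interpolation=cv2.INTER_CUBIC);b=cv2.resize(w["img"],(400,370))
cv2.imwrite("pics/c4.png",np.hstack([a,b])[:,:,::-1])
o=manip.get_obs();print(o["position"],o["ft_force"],o["clock"],o["grip_width"])
```

```text
122 [0.438  0.3196 0.1188] [[0.43  0.304 0.109]
 [0.448 0.334 0.128]]
[0.44003389 0.29763502 0.11837789] [-6.66212275  0.01009995  6.90547308] 7.975 0.14150803331882994
```

View pics/c4.png

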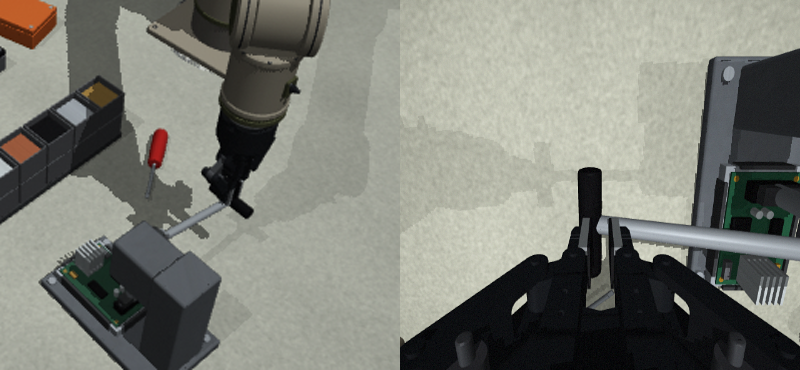

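Run:
```python
from workcell import manip,camera
from h import *
w=camera("wrist")
for n,p in (("scene",np.load("s3.npz")),("wrist",w)):
    X=cloud(p);x,y,z=X[...,0],X[...,1],X[...,2]
    for x0 in np.arange(.41,.59,.01):
        m=(abs(x-x0)<.005)&(y>.27)&(y<.335)&(z>.06)&(z<.22);P=X[m]
        if len(P): print(n,round(x0,3),len(P),np.round(np.percentile(P[:,2],[5,50,95]),3),np.round(np.percentile(P[:,1],[5,95]),3))
    P=X[(x>.4)&(x<.48)&(y>.31)&(y<.34)&(z>.06)&(z<.16)]
    print(n,"bar part",len(P),np.round(P.mean(0),4),np.round(np.percentile(P,[2,98],axis=0),3))
```

```text
scene 0.41 17 [0.173 0.182 0.192] [0.31  0.313]
scene 0.42 10 [0.165 0.175 0.205] [0.31  0.316]
scene 0.43 138 [0.119 0.162 0.215] [0.304 0.332]
scene 0.44 117 [0.11  0.118 0.156] [0.275 0.333]
scene 0.45 69 [0.121 0.153 0.207] [0.295 0.314]
scene 0.46 169 [0.124 0.177 0.214] [0.291 0.313]
scene 0.47 46 [0.124 0.172 0.218] [0.293 0.308]
scene 0.48 45 [0.124 0.174 0.214] [0.288 0.308]
scene 0.49 56 [0.128 0.197 0.218] [0.285 0.307]
scene 0.5 81 [0.132 0.215 0.22 ] [0.284 0.306]
scene 0.51 21 [0.131 0.137 0.216] [0.29  0.302]
scene 0.52 23 [0.132 0.138 0.141] [0.29 0.3 ]
scene 0.53 18 [0.135 0.14  0.144] [0.289 0.298]
scene 0.54 20 [0.139 0.144 0.147] [0.287 0.299]
scene 0.55 21 [0.14  0.146 0.148] [0.288 0.297]
scene 0.56 23 [0.141 0.148 0.152] [0.288 0.297]
scene 0.57 17 [0.147 0.151 0.153] [0.287 0.295]
scene 0.58 11 [0.154 0.161 0.163] [0.284 0.295]
scene bar part 102 [0.4371 0.3233 0.1194] [[0.427 0.31  0.109]
 [0.444 0.335 0.143]]
wrist 0.41 4103 [0.173 0.181 0.216] [0.292 0.313]
wrist 0.42 3070 [0.148 0.205 0.218] [0.306 0.318]
wrist 0.43 9062 [0.12  0.195 0.219] [0.296 0.325]
wrist 0.44 6212 [0.117 0.204 0.217] [0.287 0.33 ]
wrist 0.45 6772 [0.136 0.202 0.218] [0.296 0.316]
wrist 0.46 4872 [0.125 0.201 0.219] [0.303 0.316]
wrist 0.47 4827 [0.126 0.18  0.217] [0.287 0.308]
wrist 0.48 8407 [0.13  0.195 0.211] [0.287 0.307]
wrist 0.49 6601 [0.131 0.206 0.216] [0.297 0.307]
wrist 0.5 3331 [0.132 0.21  0.218] [0.294 0.308]
wrist 0.51 734 [0.131 0.136 0.138] [0.29 0.3 ]
wrist 0.52 764 [0.133 0.138 0.14 ] [0.29  0.299]
wrist 0.53 790 [0.136 0.141 0.143] [0.289 0.299]
wrist 0.54 843 [0.138 0.143 0.145] [0.288 0.298]
wrist 0.55 886 [0.141 0.145 0.148] [0.288 0.297]
wrist 0.56 853 [0.143 0.147 0.149] [0.287 0.297]
wrist 0.57 32 [0.142 0.144 0.148] [0.285 0.296]
wrist bar part 2182 [0.4349 0.3235 0.1196] [[0.426 0.31  0.111]
 [0.443 0.335 0.123]]
```

Run:
```python
from workcell import manip,camera
from h import *
w=camera("wrist");X=cloud(w)
cv2.imwrite("pics/c5.png",cv2.convertScaleAbs(cv2.resize(w["img"][200:360,220:420],(800,600),interpolation=cv2.INTER_CUBIC),alpha=1.8,beta=25)[:,:,::-1])
for r in (290,310,325,340):
    print(r,[(c,*np.round(X[r,c]*1000).astype(int)) for c in range(270,372,8) if np.isfinite(X[r,c,0])])
```

```text
290 [(270, np.int64(394), np.int64(250), np.int64(-2)), (278, np.int64(401), np.int64(250), np.int64(-1)), (286, np.int64(424), np.int64(301), np.int64(115)), (294, np.int64(431), np.int64(310), np.int64(135)), (302, np.int64(434), np.int64(310), np.int64(135)), (310, np.int64(436), np.int64(303), np.int64(121)), (318, np.int64(440), np.int64(302), np.int64(120)), (326, np.int64(444), np.int64(302), np.int64(121)), (334, np.int64(447), np.int64(305), np.int64(127)), (342, np.int64(451), np.int64(308), np.int64(135)), (350, np.int64(454), np.int64(308), np.int64(134)), (358, np.int64(458), np.int64(302), np.int64(124)), (366, np.int64(462), np.int64(302), np.int64(123))]
310 [(270, np.int64(392), np.int64(232), np.int64(0)), (278, np.int64(425), np.int64(306), np.int64(144)), (286, np.int64(428), np.int64(306), np.int64(146)), (294, np.int64(432), np.int64(310), np.int64(153)), (302, np.int64(435), np.int64(309), np.int64(152)), (310, np.int64(435), np.int64(292), np.int64(120)), (318, np.int64(439), np.int64(291), np.int64(118)), (326, np.int64(441), np.int64(228), np.int64(-1)), (33
[... 914 characters left out ...]
311), np.int64(168))]
340 [(270, np.int64(426), np.int64(311), np.int64(174)), (278, np.int64(429), np.int64(311), np.int64(175)), (286, np.int64(431), np.int64(311), np.int64(175)), (294, np.int64(434), np.int64(310), np.int64(173)), (302, np.int64(435), np.int64(302), np.int64(160)), (310, np.int64(434), np.int64(277), np.int64(121)), (318, np.int64(438), np.int64(275), np.int64(118)), (326, np.int64(439), np.int64(198), np.int64(-2)), (334, np.int64(446), np.int64(198), np.int64(-1)), (342, np.int64(449), np.int64(301), np.int64(161)), (350, np.int64(451), np.int64(309), np.int64(174)), (358, np.int64(453), np.int64(309), np.int64(174)), (366, np.int64(456), np.int64(309), np.int64(174))]
```

View pics/c5.png

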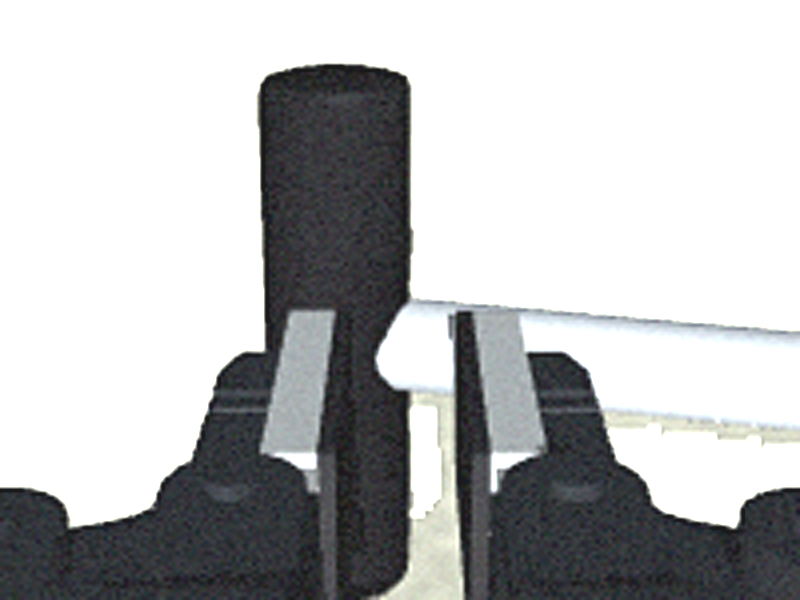

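Run:
```python
from workcell import manip,camera
from h import *
w=camera("wrist")
for n,p in (("closed z.2848",np.load("wrist1.npz")),("now",w)):
    X=cloud(p);print(n,"cam",np.round(-p["R"].T@p["t"],3))
    for c in ((312,322,328) if n[0]=="c" else (298,302,344,350)):
        print(c,[(r,*np.round(X[r,c]*1000).astype(int).tolist()) for r in range(270,330,4) if np.isfinite(X[r,c,0])])
o=manip.get_obs();print(o["position"],o["ft_force"])
```

```text
closed z.2848 cam [0.463 0.368 0.432]
312 [(270, 454, 298, 249), (274, 453, 295, 248), (278, 453, 292, 247), (282, 453, 290, 248), (286, 456, 309, 297), (290, 456, 309, 301), (294, 456, 309, 305), (298, 456, 309, 309), (302, 456, 309, 313), (306, 456, 309, 316), (310, 456, 309, 319), (314, 456, 309, 323), (318, 456, 309, 325), (322, 456, 309, 328), (326, 457, 310, 332)]
322 [(270, 459, 297, 248), (274, 459, 295, 249), (278, 459, 292, 248), (282, 459, 290, 248), (286, 460, 309, 297), (290, 460, 309, 302), (294, 460, 309, 305), (298, 460, 308, 308), (302, 460, 309, 312), (306, 460, 309, 317), (310, 460, 309, 319), (314, 460, 309, 323), (318, 460, 309, 325), (322, 460, 308, 326), (326, 460, 307, 327)]
328 [(270, 463, 296, 246), (274, 463, 294, 247), (278, 463, 291, 246), (282, 462, 289, 247), (286, 463, 309, 297), (290, 462, 309, 302), (294, 462, 308, 305), (298, 462, 309, 310), (302, 462, 309, 313), (306, 462, 308, 315), (310, 462, 309, 319), (314, 462, 309, 322), (318, 462, 309, 325), (322, 462, 309, 327), (326, 462, 310, 332)]
now cam [0.446 0.368 0.266]
298 [(270, 432, 313, 121), (2
[... 651 characters left out ...]
 458, 265, 0), (274, 458, 261, -1), (278, 458, 257, -1), (286, 452, 308, 131), (290, 451, 308, 135), (294, 451, 308, 138), (298, 451, 308, 143), (302, 451, 309, 147), (306, 451, 308, 149), (310, 450, 309, 153), (314, 450, 309, 156), (318, 450, 309, 159), (322, 450, 307, 160), (326, 450, 306, 160)]
350 [(270, 463, 264, 0), (274, 463, 260, 0), (278, 463, 257, 0), (282, 455, 304, 117), (286, 455, 303, 120), (290, 454, 308, 135), (294, 454, 308, 139), (298, 453, 308, 142), (302, 453, 308, 146), (306, 453, 308, 150), (310, 453, 308, 152), (314, 452, 308, 156), (318, 452, 308, 159), (322, 452, 307, 160), (326, 452, 309, 165)]
[0.44004713 0.29760145 0.11835496] [-6.39411146  0.36647505  7.3906265 ]
```

Emit:
{"op": "carry_out", "data": {"deltas": [[0,0.008,0.03,0,-0.72],[0,0.016,0.06,0,-0.72],[0,0.024,0.09,0,-0.72],[0,0.03,0.115,0,-0.72],[0,0.03,0.115,0,-0.72]]}}

```text
clock: 8.75
position: [0.4444, 0.2974, 0.1016]
ee_rot: [0.732, 0.682, -0.0, -0.001]
ft_force: [-9.1, -1.5, 14.6]
grip_width: 0.138
grasp_force: 8.2
```

```bash
cat > rod.py <<'E'
from workcell import manip,camera
from h import *
w=camera("wrist");X=cloud(w);x,y,z=X[...,0],X[...,1],X[...,2]
q=[(x0,np.median(z[(abs(x-x0)<.003)&(y>.284)&(y<.303)&(z>.06)&(z<.2)])) for x0 in np.arange(.51,.565,.005)]
k=np.polyfit(*np.array(q).T,1);print("lever slope angle",np.arctan(k[0]))
m=(x>.41)&(x<.46)&(y>.314)&(y<.333)&(z>.06)&(z<.15);print("bar top",np.round(np.median(X[m],axis=0),4))
o=manip.get_obs();print(o["position"],o["ft_force"],o["clock"])
E
python3 rod.py
```

```text
lever slope angle 0.3311735887048671
bar top [0.4407 0.3238 0.1019]
[0.44438536 0.29740787 0.10160662] [-9.15091875 -1.41060684 14.62376052] 8.8
```

Emit:
{"op": "carry_out", "data": {"deltas": [[0,0.005,0.02,0,-0.72],[0,0.008,0.04,0,-0.72],[0,0.008,0.04,0,-0.72]]}}

```text
clock: 9.18
position: [0.4456, 0.2977, 0.0988]
ee_rot: [0.732, 0.682, 0.0, -0.002]
ft_force: [-25.0, -10.1, 50.7]
grip_width: 0.138
grasp_force: 27.9
```

```bash
python3 rod.py
```

```text
lever slope angle 0.33105137268420565
bar top [0.4414 0.3239 0.1002]
[0.44557828 0.2976275  0.09883392] [-25.56497955 -10.62459295  51.34561548] 9.225
```

Emit:
{"op": "carry_out", "data": {"deltas": [[0,-0.01,-0.06,0,-0.72],[0,-0.045,-0.2,0,-0.72],[0,-0.062,-0.31,0,-0.72],[0,-0.065,-0.42,0,-0.72],[0,-0.06,-0.53,0,-0.72],[0,-0.043,-0.63,0,-0.72],[0,-0.015,-0.74,0,-0.72],[0,0.02,-0.85,0,-0.72],[0,0.066,-0.94,0,-0.72],[0,0.1,-1,0,-0.72]]}}

```text
clock: 10.48
position: [0.4623, 0.2953, 0.2455]
ee_rot: [0.732, 0.681, 0.0, -0.0]
ft_force: [0.0, 0.2, 0.2]
grip_width: 0.14
grasp_force: 0.0
```

Emit:
{"op": "carry_out", "data": {"deltas": [[0,0,-0.2,0,-0.72],[0,0,-0.4,0,0],[0,0,-0.4,0,1],[0,0,-0.4,0,1]]}}

```text
clock: 10.98
position: [0.4615, 0.2952, 0.3039]
ee_rot: [0.732, 0.681, -0.001, -0.0]
ft_force: [0.0, 0.7, 0.2]
grip_width: 0.775
grasp_force: 0.0
```

Run:
```python
from workcell import manip,camera
from h import *
for n in ["scene","wrist"]:
    p=camera(n);np.savez(n+"5.npz",**p)
    X=cloud(p);I=p["img"].astype(int);x,y,z=X[...,0],X[...,1],X[...,2]
    m=(x>.38)&(x<.56)&(y>.24)&(y<.36)&(z>.22)&(z<.256)&(I.max(2)<60)
    if m.sum(): print(n,"bar",m.sum(),np.round(np.median(X[m],0),4))
    m=(z>.040)&(z<.056)&(y>.26)&(y<.30)&(x>.58)&(x<.68)&(I.max(2)<60)
    if m.sum(): print(n,"plug",m.sum(),np.round(np.percentile(X[m],[5,50,95],axis=0),4).tolist())
    m=(z>.060)&(z<.08)&(y>.18)&(y<.235)&(x>.59)&(x<.66)
    print(n,"sink",rect(np.where(m[...,None],X,np.nan),.06,.08,.59,.66,.18,.235))
p=np.load("scene0.npz");X=cloud(p);I=p["img"].astype(int);x,y,z=X[...,0],X[...,1],X[...,2]
m=(z>.040)&(z<.056)&(y>.26)&(y<.30)&(x>.58)&(x<.68)&(I.max(2)<60);print("before plug",m.sum(),np.round(np.percentile(X[m],[5,50,95],axis=0),4).tolist())
o=manip.get_obs();print({k:np.round(v,3).tolist() for k,v in o.items()})
```

```text
scene bar 268 [0.4613 0.3018 0.2463]
scene plug 115 [[0.6259, 0.276, 0.0413], [0.6419, 0.2869, 0.046], [0.6539, 0.2937, 0.0498]]
scene sink (180, array([622.5, 200.2]), array([31.7, 32.9]), 85.0, np.float64(66.5))
wrist bar 2865 [0.4571 0.3016 0.2475]
wrist plug 232 [[0.6039, 0.2782, 0.0421], [0.6109, 0.2879, 0.0463], [0.6221, 0.2948, 0.0477]]
wrist sink (624, array([622.8, 200.6]), array([30.5, 30.8]), 85.8, np.float64(66.9))
before plug 110 [[0.6281, 0.2765, 0.042], [0.6445, 0.2875, 0.0509], [0.6537, 0.2938, 0.0548]]
{'clock': 11.075, 'joint_pos': [-0.971, 0.126, 0.355, 1.559, -0.044, 1.466, -0.685], 'joint_velocities': [-0.001, -0.002, 0.001, -0.002, 0.0, 0.001, -0.001], 'tau': [0.042, -45.818, 2.124, -40.212, 0.017, 0.011, 0.003], 'position': [0.461, 0.295, 0.304], 'ee_rot': [0.732, 0.681, -0.001, -0.0], 'ft_force': [0.769, -0.417, -0.595], 'torque': [-0.004, 0.024, 0.008], 'grasp_force': 0.0, 'grip_width': 0.935}
```

Emit:
{"op": "carry_out", "data": {"deltas": [[-0.3,0.2,0,0,0.2],[-0.55,0.6,0,0,0.2],[-0.55,1,0,0,0.2],[-0.55,1,0.2,0,0.2],[-0.55,1,0.4,0,0.2]]}}

```text
clock: 11.7
position: [0.606, 0.2016, 0.2423]
ee_rot: [0.732, 0.681, -0.001, 0.0]
ft_force: [-0.2, 0.1, -0.5]
grip_width: 0.6
grasp_force: 0.0
```

Emit:
{"op": "carry_out", "data": {"deltas": [[0,0.12,0.2,0,0.2],[0,0.12,0.5,0,0.2],[0,0.12,0.7,0,0.2],[0,0.12,0.7,0,0.2]]}}

```text
clock: 12.2
position: [0.6215, 0.2006, 0.1367]
ee_rot: [0.732, 0.681, -0.003, -0.001]
ft_force: [0.2, -0.3, 0.7]
grip_width: 0.6
grasp_force: 0.0
```

```bash
cat > sink.py <<'E'
from workcell import manip,camera
from h import *
w=camera("wrist");np.savez("w6.npz",**w)
X=cloud(w);x,y,z=X[...,0],X[...,1],X[...,2]
o=manip.get_obs();tp=o["position"];print("tcp",tp,o["ft_force"],o["clock"],o["grip_width"],o["joint_pos"])
Q=np.where(((x>.59)&(x<.65)&(y>.17)&(y<.235))[...,None],X,np.nan)
print("sink",rect(Q,.060,.0725,.59,.65,.17,.235))
for s in (-1,1):
    m=(abs(x-(tp[0]+s*.035))<.022)&(abs(y-tp[1]-.011)<.004)&(z>tp[2]-.04)&(z<tp[2]+.06)
    P=X[m]; 
    if len(P): print("finger",s,len(P),np.round(np.percentile(P,[1,10,50],axis=0),4).tolist())
m=(abs(x-.6225)<.05)&(y<.236)&(y>.19)&(z>.0355)&(z<.055);P=X[m];print("tall parts",len(P),np.round(np.percentile(P,[2,50,98],axis=0),3).tolist() if len(P) else "")
E
python3 sink.py
```

```text
tcp [0.6227605  0.20090095 0.13899337] [-0.13499895  0.56739176  0.01200901] 12.25 0.5979627575228096 [-0.7157282   0.47883342  0.45308948  1.50415167 -0.21686035  1.21106392
 -0.30124157]
sink (1083, array([622.8, 200.2]), array([30.9, 30. ]), 86.2, np.float64(67.8))
finger -1 3157 [[0.5762, 0.2082, 0.1496], [0.5791, 0.2101, 0.159], [0.5917, 0.2135, 0.1865]]
finger 1 2546 [[0.6485, 0.2081, 0.1496], [0.6495, 0.2091, 0.162], [0.6548, 0.2101, 0.1911]]
tall parts 1495 [[0.589, 0.191, 0.036], [0.625, 0.207, 0.039], [0.654, 0.235, 0.053]]
```

Emit:
{"op": "carry_out", "data": {"deltas": [[0,0,0.2,0,0.2],[0,0,0.4,0,0.2],[0,0,0.52,0,0.2],[0,0,0.6,0,0.2],[0,0,0.66,0,0.2],[0,0,0.66,0,0.2]]}}

```text
clock: 13.0
position: [0.6235, 0.2011, 0.0407]
ee_rot: [0.732, 0.681, -0.0, -0.0]
ft_force: [0.1, 0.2, 0.9]
grip_width: 0.603
grasp_force: 0.0
```

```bash
sed -i 's/^print("sink".*$//' sink.py; python3 sink.py
```

```text
tcp [0.62373906 0.20115025 0.04124243] [-0.47311534  0.28627855  0.3504988 ] 13.05 0.5981295608244714 [-0.69303447  0.57803688  0.42078115  1.58308539 -0.26244515  1.03628191
 -0.26993773]
finger -1 3999 [[0.5683, 0.2083, 0.0154], [0.58, 0.21, 0.0316], [0.5939, 0.2131, 0.0722]]
finger 1 3455 [[0.637, 0.2083, 0.015], [0.6426, 0.2094, 0.0314], [0.6555, 0.2108, 0.0713]]
tall parts 3582 [[0.592, 0.191, 0.036], [0.627, 0.211, 0.04], [0.652, 0.235, 0.055]]
```

Emit:
{"op": "carry_out", "data": {"deltas": [[0,-0.005,0,0,-0.1],[0,-0.005,0,0,-0.3],[0,-0.005,0,0,-0.5],[0,-0.005,0,0,-0.7],[0,-0.005,0,0,-0.7],[0,-0.005,0,0,-0.7]], "force": 80}}

```text
clock: 13.8
position: [0.6231, 0.2013, 0.0417]
ee_rot: [0.732, 0.681, 0.001, 0.0]
ft_force: [-2.9, 0.5, 5.9]
grip_width: 0.335
grasp_force: 79.9
```

Emit:
{"op": "carry_out", "data": {"deltas": [[0,0,-0.03,0,-0.7],[0,0,-0.06,0,-0.7],[0,0,-0.08,0,-0.7],[0,0,-0.08,0,-0.7]]}}

```text
clock: 14.3
position: [0.6229, 0.2012, 0.0531]
ee_rot: [0.732, 0.681, 0.0, 0.0]
ft_force: [0.7, 0.2, -1.8]
grip_width: 0.332
grasp_force: 78.9
```

```bash
cat > board.py <<'E'
from workcell import manip,camera
from h import *
import sys
o=manip.get_obs();tp=np.array(o["position"]);print("tcp",tp,o["ft_force"],o["torque"],o["clock"],o["grip_width"],o["grasp_force"])
for n in sys.argv[1:]:
    p=camera(n);np.savez(n+"b.npz",**p);X=cloud(p);I=p["img"].astype(int)
    g=(I[...,1]>I[...,0]+12)&(I[...,1]>I[...,2]+8)&(np.abs(X-tp)[...,:2].max(-1)<.13)&(np.abs(X[...,2]-tp[2])<.06)
    P=X[g]
    for _ in range(4):
        A=np.c_[P[:,:2]-tp[:2],np.ones(len(P))];k=np.linalg.lstsq(A,P[:,2],rcond=None)[0];r=P[:,2]-A@k;P=P[np.abs(r)<max(.002,2*r.std())]
    (c,s,a)=cv2.minAreaRect((P[:,:2]*1000).astype(np.float32))
    print(n,len(P),"slope dz/dx,dz/dy",np.round(k[:2],4),"top z at tcp",round(k[2],4),"resid",r.std().round(4),"rect",np.round(c,1),np.round(s,1),round(a,2))
E
python3 board.py wrist scene
```

```text
tcp [0.62285153 0.20120182 0.05307101] [ 0.67672768  0.2059741  -1.76465062] [-0.06652202  0.02330959 -0.03322882] 14.3 0.3318628276877473 78.94317984580994
wrist 18569 slope dz/dx,dz/dy [-0.0001 -0.001 ] top z at tcp 0.0432 resid 0.0006 rect [626.2 241.1] [118.4  80.6] 86.0
scene 493 slope dz/dx,dz/dy [0.0181 0.0018] top z at tcp 0.043 resid 0.0015 rect [633.2 239.5] [119.3  67.1] 85.7
```

Emit:
{"op": "carry_out", "data": {"deltas": [[-0.1,0,0,0,-0.7],[-0.25,0,0,0,-0.7],[-0.4,0,0,0,-0.7],[-0.55,0,0,0,-0.7],[-0.55,0,0,0,-0.7],[-0.55,0,-0.3,0,-0.7],[-0.55,0,-0.6,0,-0.7],[-0.55,0,-0.9,0,-0.7],[-0.55,0,-1,0,-0.7],[-0.55,0,-1,0,-0.7]]}}

```text
clock: 15.65
position: [0.617, 0.1193, 0.2029]
ee_rot: [0.732, 0.682, 0.001, 0.0]
ft_force: [-0.2, -0.8, -1.9]
grip_width: 0.331
grasp_force: 79.5
```

```bash
python3 board.py wrist
python3 - <<'E'
from workcell import camera
from h import *
p=camera("top");np.savez("top7.npz",**p)
I=p["img"].copy()
cv2.imwrite("pics/c7.png",cv2.resize(I[120:320,80:420],(800,470))[:,:,::-1])
X=cloud(p)
print("rack max z",np.round(np.nanpercentile(rect(X,.05,.2,.36,.68,-.03,.045,1)[:,2],[50,99,100]),3))
E
```

```text
tcp [0.61702303 0.11925226 0.20294115] [-0.24513938 -0.80702348 -1.91751992] [-0.0470353  -0.00253196  0.01270533] 15.65 0.331033758068888 79.45211291313171
wrist 24214 slope dz/dx,dz/dy [ 0.0003 -0.0003] top z at tcp 0.1931 resid 0.0006 rect [620.5 159. ] [119.   80.6] 86.2
rack max z [0.096 0.112 0.116]
```

Emit:
{"op": "carry_out", "data": {"deltas": [[-0.15,0.02,0,0,-0.7],[-0.35,0.05,0,0,-0.7],[-0.6,0.08,0,0,-0.7],[-0.82,0.113,0,0,-0.7]]}}

```text
clock: 16.25
position: [0.6242, -0.0082, 0.2016]
ee_rot: [0.732, 0.681, -0.001, -0.0]
ft_force: [0.3, 0.6, -0.9]
grip_width: 0.336
grasp_force: 79.5
```

Emit:
{"op": "carry_out", "data": {"deltas": [[-0.25,0.03,0,0,-0.7],[-0.5,0.06,0,0,-0.7],[-0.75,0.09,0,0,-0.7],[-1,0.13,0,0,-0.7]]}}

```text
clock: 16.75
position: [0.6327, -0.1587, 0.2015]
ee_rot: [0.732, 0.681, -0.001, -0.001]
ft_force: [0.4, 1.0, -1.4]
grip_width: 0.328
grasp_force: 79.5
```

Emit:
{"op": "carry_out", "data": {"deltas": [[-0.2,0.03,0,0,-0.7],[-0.4,0.06,0,0,-0.7],[-0.55,0.09,0,0,-0.7],[-0.64,0.1,0,0,-0.7],[-0.64,0.1,0,0,-0.7],[-0.64,0.1,0,0,-0.7]]}}

```text
clock: 17.5
position: [0.642, -0.2518, 0.2025]
ee_rot: [0.732, 0.682, 0.0, -0.0]
ft_force: [1.1, 0.2, -1.1]
grip_width: 0.331
grasp_force: 79.5
```

```bash
python3 board.py wrist scene top
python3 - <<'E'
from h import *
# case rim from the initial undisturbed pictures: fit outer rectangle (142x102) to rim points
from scipy.optimize import minimize
for n in ["scene","top"]:
    X=cloud(np.load(n+"0.npz"));P=rect(X,.039,.05,.56,.73,-.31,-.12,1)[:,:2]
    def f(q):
        c,s=np.cos(q[2]),np.sin(q[2]);L=(P-q[:2])@np.array([[c,-s],[s,c]])
        d=np.maximum(abs(L[:,0])-.069,abs(L[:,1])-.049); return np.minimum(abs(d),.006).sum()
    b=min((minimize(f,[.643+i,-.212+j,np.radians(87+k)],method="Nelder-Mead",options=dict(xatol=1e-5,fatol=1e-6,maxiter=2000)) for i in(-.003,.003) for j in(-.003,.003) for k in (-2,0,2)),key=lambda r:r.fun)
    print(n,len(P),b.x[:2].round(4),np.degrees(b.x[2]).round(2),b.fun/len(P))
    d=np.load(n+"0.npz");I=d["img"].astype(int);z=X[...,2]
    m=(I[...,0]>I[...,2]+40)&(abs(X[...,0]-.643)<.06)&(abs(X[...,1]+.212)<.075)&(z>.03)&(z<.046)
    k,l,st,ce=cv2.connectedComponentsWithStats(m.astype(np.uint8))
    for i in range(1,k): 
        if st[i,4]>3: print("  pillar",np.round(np.median(X[l==i],0)*1000,1),st[i,4])
E
```

```text
tcp [ 0.64196706 -0.25180958  0.20246581] [ 1.1315831   0.23656377 -1.11444435] [ 0.03962498 -0.02874393  0.002744  ] 17.5 0.3311674063393693 79.45181965827942
wrist 24230 slope dz/dx,dz/dy [-0.0008  0.    ] top z at tcp 0.1926 resid 0.0006 rect [ 645.3 -212. ] [119.   80.6] 86.23
scene 451 slope dz/dx,dz/dy [-0.0053  0.002 ] top z at tcp 0.1928 resid 0.0015 rect [ 644.8 -213.2] [126.3  80.9] 86.63
top 243 slope dz/dx,dz/dy [-0.0178 -0.0247] top z at tcp 0.1967 resid 0.0022 rect [ 649.8 -178.4] [45.2 79.3] 84.77
scene 331 [ 0.6436 -0.2093] 87.48 0.0018380445702158587
  pillar [ 606.5 -260.5   36.3] 13
  pillar [ 674.3 -264.5   36.2] 13
  pillar [ 612.8 -153.8   37. ] 11
  pillar [ 679.4 -159.    38.7] 10
top 371 [ 0.6431 -0.2134] 86.93 0.001732079807469721
  pillar [ 679.4 -162.1   39.1] 16
  pillar [ 673.7 -268.1   38.9] 15
  pillar [ 612.3 -155.9   38.7] 13
  pillar [ 606.2 -264.7   36.8] 14
```

Emit:
{"op": "carry_out", "data": {"deltas": [[0.013,-0.01,0.2,-0.023,-0.7],[0.013,-0.01,0.45,-0.023,-0.7],[0.013,-0.01,0.65,-0.023,-0.7],[0.013,-0.01,0.75,-0.023,-0.7],[0.013,-0.01,0.75,-0.023,-0.7]]}}

```text
clock: 18.27
position: [0.6403, -0.2503, 0.0898]
ee_rot: [0.728, 0.686, -0.0, -0.001]
ft_force: [0.6, 0.6, -0.8]
grip_width: 0.333
grasp_force: 79.4
```

```bash
python3 board.py wrist scene
python3 - <<'E'
from h import *
for n in ("wrist","scene"):
    d=np.load(n+"b.npz");X=cloud(d);x,y,z=X[...,0],X[...,1],X[...,2]
    P=X[(z>.036)&(z<.052)&(x>.56)&(x<.73)&(y>-.31)&(y<-.12)]
    L=(P[:,:2]-[.643,-.211]); a=np.radians(86.9);c,s=np.cos(a),np.sin(a)
    u=L@[c,s];v=L@[-s,c]
    print(n,len(P),"local x range",np.round(np.percentile(u,[.5,2,98,99.5]),4),"y",np.round(np.percentile(v,[.5,2,98,99.5]),4))
    for lab,m,w in (("+y",(v>.04)&(abs(u)<.06),v),("-y",(v<-.04)&(abs(u)<.06),v),("+x",(u>.06)&(abs(v)<.05),u),("-x",(u<-.06)&(abs(v)<.04),u)):
        if m.sum()>5: print("  wall",lab,m.sum(),np.round(np.percentile(w[m],[3,50,97])*1000,1),np.round(np.median(P[m,2]),4), "slope",np.polyfit(u[m] if 'y' in lab else v[m],w[m],1)[0].round(3))
p=np.load("wristb.npz");cv2.imwrite("pics/c8.png",p["img"][:,:,::-1])
E
```

```text
tcp [ 0.64030393 -0.25029589  0.08982362] [ 0.57735642  0.61420132 -0.77728481] [-0.06003124 -0.00628953 -0.01471428] 18.275 0.3332461045028107 79.44438099861145
wrist 24231 slope dz/dx,dz/dy [-0.0016 -0.0005] top z at tcp 0.0799 resid 0.0006 rect [ 643.  -211.2] [120.1  80.7] 86.67
scene 438 slope dz/dx,dz/dy [0.0006 0.0049] top z at tcp 0.0814 resid 0.0018 rect [ 642.8 -211.1] [122.2  83. ] 87.26
wrist 2655 local x range [-0.069  -0.0651  0.0712  0.0714] y [-0.0512 -0.051   0.0508  0.051 ]
  wall +y 703 [49.  49.9 51. ] 0.0445 slope 0.0
  wall -y 786 [-51.1 -50.1 -49. ] 0.0445 slope 0.001
  wall +x 972 [64.  68.6 71.3] 0.0442 slope -0.002
scene 255 local x range [-0.0709 -0.0686  0.0739  0.0747] y [-0.0523 -0.0515  0.0508  0.0513]
  wall +y 27 [46.1 48.7 51.5] 0.0438 slope -0.035
  wall -y 108 [-52.  -49.4 -45.6] 0.0436 slope 0.005
  wall +x 62 [61.4 70.1 74.5] 0.0425 slope 0.003
  wall -x 19 [-70.7 -66.5 -63.7] 0.0423 slope -0.128
```

View pics/c8.png

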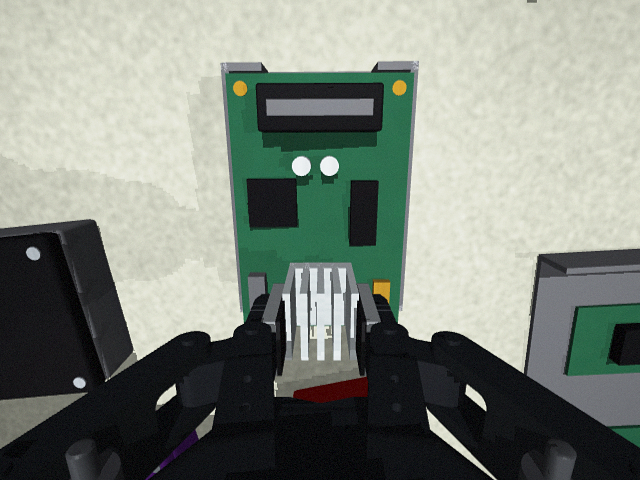

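Emit:
{"op": "carry_out", "data": {"deltas": [[0,0,0.06,-0.008,-0.7],[0,0,0.12,-0.008,-0.7],[0,0,0.16,-0.008,-0.7],[0,0,0.19,-0.008,-0.7],[0,0,0.19,-0.008,-0.7],[0,0,0.19,-0.008,-0.7],[0,0,0.19,-0.008,-0.7]]}}

```text
clock: 19.25
position: [0.6407, -0.2509, 0.0621]
ee_rot: [0.726, 0.687, 0.0, 0.0]
ft_force: [0.4, 0.5, -1.9]
grip_width: 0.332
grasp_force: 79.4
```

```bash
python3 board.py wrist scene
```

```text
tcp [ 0.64066145 -0.25088585  0.06208541] [ 0.42189067  0.5304063  -1.85982874] [-0.05378558 -0.01013991  0.00578778] 19.25 0.33200405950851547 79.4422173500061
wrist 24267 slope dz/dx,dz/dy [-0.     -0.0011] top z at tcp 0.0522 resid 0.0006 rect [ 643.3 -211.7] [120.2  80.6] 86.99
scene 418 slope dz/dx,dz/dy [0.0086 0.007 ] top z at tcp 0.0523 resid 0.0018 rect [ 643.2 -210.3] [122.2  82.4] 85.93
```

Emit:
{"op": "carry_out", "data": {"deltas": [[0.004,0,0.009,0,-0.7],[0.004,0,0.009,0,-0.7],[0.004,0,0.009,0,-0.7],[0.004,0,0.009,0,-0.7],[0.004,0,0.009,0,-0.7]]}}

```text
clock: 19.98
position: [0.6405, -0.2502, 0.0604]
ee_rot: [0.726, 0.687, 0.0, -0.0]
ft_force: [-0.8, 0.2, -1.5]
grip_width: 0.33
grasp_force: 79.4
```

```bash
python3 board.py wrist; python3 -c "
from workcell import ticket
print(ticket.hand_in())"
```

```text
tcp [ 0.64054664 -0.25021607  0.06044284] [-0.75504488  0.19667445 -1.53504033] [-0.02701351  0.0211672  -0.00918345] 19.975 0.32956047846019426 79.44238543510437
wrist 24276 slope dz/dx,dz/dy [-0.0007 -0.0006] top z at tcp 0.0505 resid 0.0006 rect [ 643.1 -211.3] [120.5  80.7] 86.98
the job is handed in; nothing more can be done
None
```

The plug is pressed home (it sits about 5 mm lower) and the board is held level, lined up about 1 cm above the case pillars, plug at the notched end, and the job is handed in; on a first try the fingers slipped off the lever bar (about 73 N at the wrist, lever sprang back up), and the second try reached the stop.

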